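Nest the two sets of mixing cups on the enamel tray

ROBOT

A 6-joint arm with a two-finger parallel gripper is mounted at the origin on the work surface. World frame = base frame: x ahead of the robot, y to its left, z up, the work surface at z = 0. Lengths are in m, angles in rad, forces in N, time in s.
With the tool pointing down it reaches from about 0.225 to 0.875 m from the base axis. Payload 3.4 kg.
Tool frame: the origin (TCP) lies midway between the tips of the shut fingers; the grasp point (between the pads) lies 19 mm behind it; z points along the fingers, y is the line along which they close (so a half turn about z gives the same grasp; the last joint's range is limited). The gripper opens to 85 mm and grips with 20 to 120 N. Pads are 22 mm wide; open, the fingers measure 114 mm over their backs; the gripper's body (76 mm by 85 mm) begins 54 mm behind the grasp point. The pads swing forward as they close: fully open they stand 13 mm farther back than shut.
Start: joints at [1.227, 0.276, 1.505, -0, 1.361, -0.121], TCP at [0.127, 0.561, 0.231] pointing down, gripper open.
Joint ranges: [-2.89, 2.89], [-0.75, 2.08], [0.22, 2.7], [-1.18, 4.32], [0.11, 2.71], [-2.7, 2.7]. Speed limits (rad/s): [2.57, 2.57, 3.14, 3.14, 3.14, 3.14].

INTERFACE

Orientations are given as a unit quaternion [w, x, y, z].
In Python, from rig import * gives the robot as it stands.
- The arm moves only by the tool apply_moves, never from a script. Its argument "steps" is one flat list of numbers, 4 for each row, row after row: the shift along the world's x, y, z in cm, then the turn about the world's z in degrees. A call has 1 to 8 rows; each row is the pose to reach, as a shift and turn from the pose commanded when the call began; what a row does not reach only later rows make up. A row lasts 1/12 s, in which the tool goes at most 41.7 mm and 7.16 degrees, less where a joint would pass 70% of its speed; a pose out of reach is approached as far as the arm can. A call with a gripper value outside its range is refused whole. "jaw" is the closure in counts, from 0 (fully open) to 255 (shut), set as the call begins (left out, the last holds). The fingers move at their own pace and stop on an object; "newtons" is the grip in N (left out, the last holds). Time passes only in rows, so rows that repeat a pose let the fingers close. It gives the time, the measured TCP pose, the force, the opening and the grip force at its end, in the units of the state.
- get_state(): the state, without advancing time (a new reading comes with each control period).
- get_image(name): name is "scene" or "top" or "wrist"; returns the picture (480x640x3 uint8, red, green, blue); there is no depth.
- calibration(name): a dict with "fx", "fy", "cx", "cy" (pixels), "xyz" and "rotation" of the camera in the world. Camera axes: x right, y up, looking along -z (the intrinsics and any distortion apply to the point x, -y, -z); pixel columns grow to the right and rows downward; lengths in m; the calibration is good to about 2 mm. A picture is of the moment at which its call begins: read the wrist's pose just before it. calibration takes no time and is no camera call; for the wrist camera it gives the pose at the moment of the call.
- sign_off(): hands the job in; it is judged then, once.
The state is a dict: "clock": time; "qpos": joint angles; "qd": joint speeds; "effort": joint torques, N m; "position": TCP position; "ee_rot": TCP orientation; "contact_force": force on the tool from outside, world axes, zero at the start; "moment": the same for the moment, N m; "width": finger opening in m; "gripper_force": force on a finger pad.
Only numpy, scipy, OpenCV 4.12 (cv2) and the standard library are available. Lean on these libraries where they do the work, as an engineer would, in place of code of your own. Each camera call takes 0.05 s, during which the arm holds its last target. There are 200 camera calls.

TASK

The washed mixing cups have drained and are ready to be put away: nest each colour on the enamel tray, upside down as they stand, by covering the smallest cup, which stays standing where it is on the tray, first with the middle and then with the large cup of the same colour, every rim flat on the tray. Set each cup down rather than letting it drop, and leave the squeeze bottle, the red paint bottle and the foam brush alone.

Things in the scene. Friction and masses are not known exactly. Their poses are not given: they have to be found in the camera images.
- blue_small (a point): small blue mixing cup: light, round, tapered, plastic, upside down, 48 mm tall, 35 mm across its closed base (on top), 44 mm across its rim (below). It stands on the tray, where its colour's nest is built; wall 2.5 mm. Point: on its axis, half-way up (24 mm above the rim); z up.
- blue_middle (a point): middle blue mixing cup: light, round, tapered, plastic, upside down, 66 mm tall, 47 mm across its closed base (on top), 58 mm across its rim (below); wall 2.5 mm. Point: on its axis, half-way up (33 mm above the rim); z up. Starts on the table; grip it across its sides, in any direction. It goes down over the small cup, 3 to 4 mm play all round, until its rim stands on the tray floor.
- blue_large (a point): large blue mixing cup: light, round, tapered, plastic, upside down, 84 mm tall, 58 mm across its closed base (on top), 72 mm across its rim (below); wall 2.5 mm. Point: on its axis, half-way up (42 mm above the rim); z up. Starts on the table; grip it across its sides, in any direction. It goes down over the middle cup, 3 to 4 mm play all round, until its rim stands on the tray floor.
- yellow_small (a point): small yellow mixing cup: light, round, tapered, plastic, upside down, 48 mm tall, 35 mm across its closed base (on top), 44 mm across its rim (below). It stands on the tray, where its colour's nest is built; wall 2.5 mm. Point: on its axis, half-way up (24 mm above the rim); z up.
- yellow_middle (a point): middle yellow mixing cup: light, round, tapered, plastic, upside down, 66 mm tall, 47 mm across its closed base (on top), 58 mm across its rim (below); wall 2.5 mm. Point: on its axis, half-way up (33 mm above the rim); z up. Starts on the table; grip it across its sides, in any direction. It goes down over the small cup, 3 to 4 mm play all round, until its rim stands on the tray floor.
- yellow_large (a point): large yellow mixing cup: light, round, tapered, plastic, upside down, 84 mm tall, 58 mm across its closed base (on top), 72 mm across its rim (below); wall 2.5 mm. Point: on its axis, half-way up (42 mm above the rim); z up. Starts on the table; grip it across its sides, in any direction. It goes down over the middle cup, 3 to 4 mm play all round, until its rim stands on the tray floor.
- tray: white enamelled steel tray with a dark blue rolled edge, 200 mm (its x) by 300 mm (its y), fixed; the flat floor is 4 mm above the table, the rim 26 mm above the table. Origin: centre of its underside, on the table
- bottle (a point): bystander: white round squeeze bottle with black nozzle, 62 mm across, 183 mm tall, standing; the point is on its axis 75 mm up
- paint (a point): bystander: small red paint bottle with white cap, 36 mm across, 90 mm tall, standing; the point is on its axis 45 mm up
- brush (a point): bystander: black foam brush with red handle, about 205 mm long, 50 mm wide and 18 mm high, lying flat; the point is near its middle, 9 mm up, x along it towards the foam

How it is judged:
At the end, for the whole second after the job is handed in: For both colours the middle cup covers the small and the large covers the middle (axes within 9 mm), all upside down, tilted under 0.1 rad, rims within 4 mm of the tray floor, at rest (below 0.02 m/s), the small cup within 20 mm of its starting place (z of blue_small in the frame of tray between 0.024 and 0.032 m and angle between each of blue_small, blue_middle, blue_large, yellow_small, yellow_middle, yellow_large's own z axis and vertical below 0.1 rad and linear speed of each of cup_blue_s, cup_blue_m, cup_blue_l, cup_yellow_s, cup_yellow_m, cup_yellow_l below 0.02 m/s and z of blue_middle in the frame of tray between 0.033 and 0.041 m and z of blue_large in the frame of tray between 0.042 and 0.05 m and horizontal distance between blue_middle and blue_small below 0.009 m and horizontal distance between blue_large and blue_middle below 0.009 m and distance of each of blue_small, yellow_small from where it was at the start of the episode below 0.02 m and z of yellow_small in the frame of tray between 0.024 and 0.032 m and z of yellow_middle in the frame of tray between 0.033 and 0.041 m and z of yellow_large in the frame of tray between 0.042 and 0.05 m and horizontal distance between yellow_middle and yellow_small below 0.009 m and horizontal distance between yellow_large and yellow_middle below 0.009 m); the robot touches nothing.
It fails at once if the squeeze bottle is pushed more than 30 mm from its place or tipped over (distance of bottle from where it was at the start of the episode above 0.03 m or angle between bottle's own z axis and vertical above 0.5 rad).
It fails at once if the red paint bottle is pushed more than 30 mm from its place or tipped over (distance of paint from where it was at the start of the episode above 0.03 m or angle between paint's own z axis and vertical above 0.5 rad).
It fails at once if the foam brush is pushed more than 30 mm from its place or tipped over (distance of brush from where it was at the start of the episode above 0.03 m or angle between brush's own z axis and vertical above 0.5 rad).
It fails at once if a cup is let fall (faster than 0.7 m/s while the fingers do not touch it, a drop of about 25 mm) or flung ((linear speed of cup_blue_m above 0.7 m/s and contact force between cup_blue_m and the fingers below 0.01 N) or (linear speed of cup_blue_l above 0.7 m/s and contact force between cup_blue_l and the fingers below 0.01 N) or (linear speed of cup_yellow_m above 0.7 m/s and contact force between cup_yellow_m and the fingers below 0.01 N) or (linear speed of cup_yellow_l above 0.7 m/s and contact force between cup_yellow_l and the fingers below 0.01 N)).
It also fails if it takes over 144 s, if anything falls off the work surface, if the arm or the gripper's body presses on something with over 40 N, if the wrist force passes 120 N, or if a joint passes its speed limit or range.

## Working session

There is one attempt and no reset: what is moved stays moved. The work goes in short steps, Python scripts to look and compute and a tool call to move; the robot and the scene stay as the last step left them, time stands still between calls to the robot, and variables do not carry over. Pictures are saved under pics/ and viewed, at most 14 in all, crops included, and the job is handed in when it is done.

Besides the shell and the picture viewer there is one more tool, called after "Emit:" by a JSON object that holds its "fn" and its "kwargs". apply_moves: Moves the arm, as the interface text tells. Its arguments: {"type":"object","properties":{"steps":{"type":"array","items":{"type":"number"}},"jaw":{"type":"number"},"newtons":{"type":"number"}},"required":["steps"]}

```bash
mkdir -p pics; python3 - <<'E'
from rig import *
import cv2
for n in("scene","top"):
    im=get_image(n); cv2.imwrite(f"pics/{n}0.png",im[:,:,::-1]); c=calibration(n); print(n,c)
print(get_state())
E
```

```text
scene {'fx': 479.44891309444114, 'fy': 479.44891309444114, 'cx': 316.1342794724896, 'cy': 240.78279259125196, 'xyz': array([ 1.21854045, -0.18783766,  0.96212425]), 'rotation': array([0.71592877, 0.24540685, 0.21790724, 0.61622878])}
top {'fx': 613.964404478321, 'fy': 613.964404478321, 'cx': 312.18065108977544, 'cy': 242.72187025422974, 'xyz': array([ 0.36239036, -0.10582177,  1.31906818]), 'rotation': array([ 0.71331108,  0.05353582, -0.04229655, -0.69751862])}
{'clock': 0.1, 'qpos': array([ 1.22701280e+00,  2.76552454e-01,  1.50597784e+00,  1.94402722e-05,
        1.36073138e+00, -1.21012530e-01]), 'qd': array([-0.0022865 , -0.00209716, -0.00162617,  0.00101064,  0.00166825,
        0.00072438]), 'effort': array([ 1.25558847e-03, -4.17701054e+01, -2.46404904e+01, -2.55296291e-04,
        5.75680679e-03,  1.02271855e-05]), 'position': array([0.12688432, 0.56034963, 0.23052586]), 'ee_rot': array([-2.01446621e-04,  1.11157303e-01,  9.93802474e-01, -8.09886373e-04]), 'contact_force': array([-0.73041757,  0.44413828,  0.28521932]), 'moment': array([-0.00785295,  0.03718061,  0.02341701]), 'gripper_force': 0.0, 'width': 0.08549683299553996}
```

```bash
ls
```

```text
pics
```

View pics/top0.png

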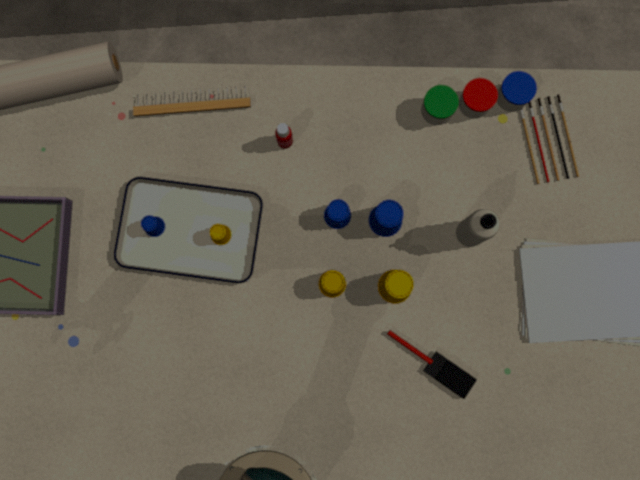

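View pics/scene0.png

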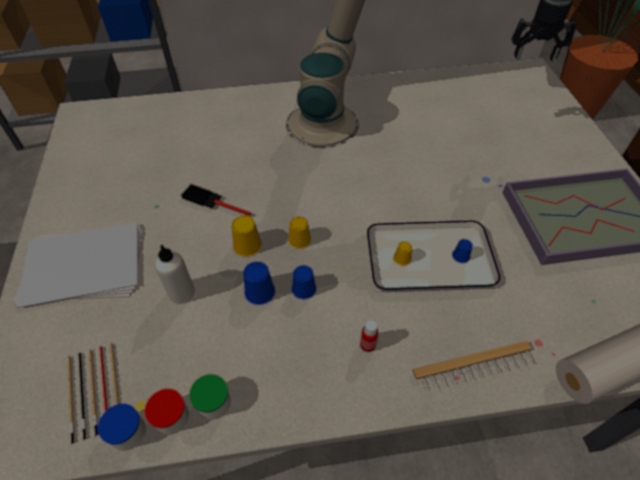

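The top view shows blue cups at (337,213) and (386,217), yellow at (332,283) and (396,286), and the smalls on the tray at (152,226) and (220,234). The paint bottle is at (284,135), the squeeze bottle at (483,225) and the brush near (435,365). The scene view agrees.

```bash
cat > h.py <<'E'
import numpy as np, cv2
from scipy.spatial.transform import Rotation as R
def rot(c): w,x,y,z=c["rotation"]; return R.from_quat([x,y,z,w]).as_matrix()
def ray(c,u,v): return rot(c)@np.array([(u-c["cx"])/c["fx"],-(v-c["cy"])/c["fy"],-1.])
def plane(c,u,v,z):
    d=ray(c,u,v); return c["xyz"]+d*(z-c["xyz"][2])/d[2]
def proj(c,p):
    q=rot(c).T@(np.asarray(p)-c["xyz"]); return np.array([c["cx"]+c["fx"]*q[0]/-q[2],c["cy"]-c["fy"]*q[1]/-q[2]])
def tri(cs,uvs):
    A=0;b=0
    for c,uv in zip(cs,uvs):
        d=ray(c,*uv);d/=np.linalg.norm(d);M=np.eye(3)-np.outer(d,d);A=A+M;b=b+M@c["xyz"]
    p=np.linalg.solve(A,b)
    return p,max(np.linalg.norm(proj(c,p)-uv) for c,uv in zip(cs,uvs))
RNG={"blue":((105,150,40),(125,255,255)),"yellow":((18,150,60),(32,255,255))}
def blobs(im,col,amin=60):
    m=cv2.inRange(cv2.cvtColor(im,cv2.COLOR_RGB2HSV),*RNG[col])
    m=cv2.morphologyEx(m,cv2.MORPH_OPEN,np.ones((3,3)))
    n,l,s,ce=cv2.connectedComponentsWithStats(m)
    return [(ce[i],s[i],l==i) for i in range(1,n) if s[i][4]>=amin]
E
python3 - <<'E'
from h import *
from rig import *
np.set_printoptions(precision=4,suppress=True)
I={n:cv2.imread(f"pics/{n}0.png")[:,:,::-1].copy() for n in("scene","top")}
C={n:calibration(n) for n in I}
for col in RNG:
    B={n:[b for b in blobs(I[n],col)] for n in I}
    for b in B["top"]:
        best=min(((tri([C["top"],C["scene"]],[b[0],s[0]]),s[1]) for s in B["scene"]),key=lambda t:t[0][1]+ (100 if not 0<t[0][0][2]<.1 else 0))
        print(col,b[0],b[1],best[0][0],round(best[0][1],2),best[1])
for uv in((131,179),(263,194),(116,262),(247,283)): print(plane(C["top"],*uv,.026))
for uv in((284,138),(483,230)): print(plane(C["top"],*uv,.05))
c=calibration("wrist");print(c,rot(c))
E
```

```text
blue [518.5835  87.7929] [502  72  34  33 874] [ 0.88   -0.5194  0.0529] 0.49 [  97  404   42   40 1241]
blue [337.9741 211.4292] [326 200  24  25 424] [ 0.6063 -0.137   0.0315] 0.17 [292 266  23  32 600]
blue [388.9119 214.6384] [375 201  28  31 636] [ 0.5998 -0.2424  0.0416] 0.69 [244 263  30  41 983]
blue [152.6731 224.4078] [142 216  22  19 309] [0.5709 0.2594 0.0255] 0.13 [453 240  18  22 290]
yellow [220.0342 233.1118] [210 224  21  20 322] [0.5555 0.1144 0.0237] 0.01 [394 242  17  23 318]
yellow [332.8059 282.1255] [320 270  26  26 510] [ 0.4556 -0.1286  0.0286] 0.03 [288 217  23  32 573]
yellow [398.4773 284.0595] [384 270  29  31 706] [ 0.454  -0.2636  0.039 ] 0.66 [232 215  29  41 934]
[0.6695 0.3125 0.026 ]
[0.6421 0.0251 0.026 ]
[0.4883 0.333  0.026 ]
[0.4499 0.0524 0.026 ]
[ 0.7599 -0.0181  0.05  ]
[ 0.5697 -0.4389  0.05  ]
{'fx': 350.98231836651615, 'fy': 350.98231836651615, 'cx': 320.5411668311663, 'cy': 240.16633851251208, 'xyz': array([0.0435, 0.579 , 0.3737]), 'rotation': array([ 0.7704, -0.1296, -0.1025,  0.6157])} [[ 0.2207 -0.9222 -0.3174]
 [ 0.9753  0.2081  0.0735]
 [-0.0017 -0.3258  0.9454]]
```

Emit:
{"fn": "apply_moves", "kwargs": {"steps": [3.25,-2.25,0,-6,6.5,-4.5,0,-12,9.75,-6.75,0,-18,13,-9,0,-24,16.25,-11.25,0,-30,19.5,-13.5,0,-36,22.75,-15.75,0,-42,26,-18,0,-48], "jaw": 0, "newtons": 20}}

```text
clock: 0.77
position: [0.3881, 0.3793, 0.231]
ee_rot: [-0.0, 0.508, 0.861, -0.0]
contact_force: [0.3, 1.1, -0.3]
width: 0.0852
gripper_force: 0.0
```

Emit:
{"fn": "apply_moves", "kwargs": {"steps": [3.1,-2,0,-5,6.2,-4,0,-10,9.3,-6,0,-15,12.4,-8,0,-20,15.5,-10,0,-25,18.4,-12,0,-29.2,18.4,-12,0,-29.2,18.4,-12,0,-29.2]}}

```text
clock: 1.43
position: [0.5722, 0.2594, 0.2301]
ee_rot: [-0.0, 0.708, 0.706, -0.001]
contact_force: [-0.2, 0.6, -0.3]
width: 0.0851
gripper_force: 0.0
```

```bash
cat > look.py <<'E'
import sys
from h import *
from rig import *
np.set_printoptions(precision=4,suppress=True)
name,col,z=sys.argv[1],sys.argv[2],float(sys.argv[3])
c=calibration("wrist"); s=get_state(); im=get_image("wrist")
cv2.imwrite(f"pics/{name}.png",im[:,:,::-1])
w,x,y,zz=s["ee_rot"];M=R.from_quat([x,y,zz,w]).as_matrix()
print(s["clock"],"tcp",s["position"],"yaw",np.degrees(np.arctan2(M[1,1],M[0,1])),"cam-tcp",c["xyz"]-s["position"])
for ce,st,m in blobs(im,col,400):
    cn,_=cv2.findContours(m.astype(np.uint8),cv2.RETR_EXTERNAL,cv2.CHAIN_APPROX_NONE)
    print(ce,st,"P",plane(c,*ce,z))
E
python3 look.py w1 blue .028
```

```text
1.4333 tcp [0.5722 0.2594 0.2301] yaw -0.11871705287560502 cam-tcp [-0.0009  0.0841  0.1431]
[319.2998 213.1579] [302 200  35  27 627] P [0.5691 0.2531 0.028 ]
```

View pics/w1.png

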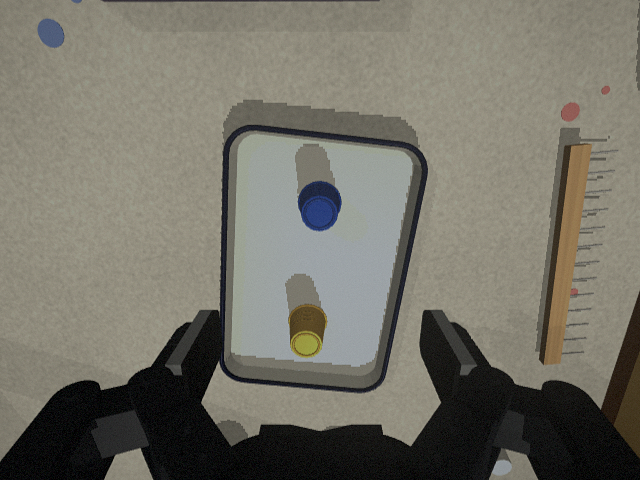

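The wrist view shows blue small at (320,206), with a bright top disc at (320,213), and yellow small with its disc at (306,344). The discs stand out clearly, so I'll use those.

```bash
cat >> h.py <<'E'
LOOSE={"blue":((100,90,20),(130,255,255)),"yellow":((15,90,30),(35,255,255))}
def discs(c,im,col,amin=300):
    """top discs: (centre px, area, contour)"""
    hsv=cv2.cvtColor(im,cv2.COLOR_RGB2HSV); m=cv2.inRange(hsv,*LOOSE[col]); out=[]
    m=cv2.morphologyEx(m,cv2.MORPH_OPEN,np.ones((3,3)))
    n,l,s,_=cv2.connectedComponentsWithStats(m)
    for i in range(1,n):
        if s[i][4]<amin: continue
        v=hsv[:,:,2][l==i]; t,_=cv2.threshold(v.reshape(-1,1),0,255,cv2.THRESH_OTSU)
        b=((l==i)&(hsv[:,:,2]>t)).astype(np.uint8)
        cn,_=cv2.findContours(b,cv2.RETR_EXTERNAL,cv2.CHAIN_APPROX_NONE); k=max(cn,key=cv2.contourArea)
        out.append((cv2.fitEllipse(cv2.convexHull(k)) if len(k)>5 else None,s[i],t))
    return out
def report(c,im,col,ztop):
    for e,s,t in discs(c,im,col):
        if e is None: continue
        (u,v),(a,b),_=e; p=plane(c,u,v,ztop); w=np.linalg.norm(p-c["xyz"])/c["fx"]*1000*max(a,b)
        print(col,"px",np.round((u,v),1),"box",s,"P",p,"diam mm",round(w,1))
E
cat > look.py <<'E'
import sys
from h import *
from rig import *
np.set_printoptions(precision=4,suppress=True)
name=sys.argv[1]
c=calibration("wrist"); s=get_state(); im=get_image("wrist")
cv2.imwrite(f"pics/{name}.png",im[:,:,::-1])
w,x,y,zz=s["ee_rot"];M=R.from_quat([x,y,zz,w]).as_matrix()
print(s["clock"],"tcp",s["position"],"yaw",np.degrees(np.arctan2(M[1,1],M[0,1])))
for a in sys.argv[2:]:
    col,z=a.split(":"); report(c,im,col,float(z))
E
python3 look.py w2 blue:.052 yellow:.052
```

```text
1.4833 tcp [0.5708 0.2604 0.2304] yaw -0.01729035568898832
blue px [320.5 213.9] box [ 299  183   44   49 1643] P [0.569  0.2596 0.052 ] diam mm 34.0
yellow px [568.5 248.5] box [ 540  145   53  220 4339] P [0.8108 0.225  0.052 ] diam mm 344.6
yellow px [306.8 344.5] box [ 290  305   38   53 1641] P [0.5542 0.1142 0.052 ] diam mm 35.5
yellow px [611.6 427. ] box [ 614  354   26  103 1456] P [ 0.9137 -0.0004  0.052 ] diam mm 31.1
```

Emit:
{"fn": "apply_moves", "kwargs": {"steps": [-0.3,-3.9,0,0,-0.6,-7.8,0,0,-1,-11.7,0,0,-1.4,-15.6,0,0,-1.7,-19.5,0,0,-2,-23.4,0,0,-2.4,-27.3,0,0,-2.8,-31.2,0,0]}}

```text
clock: 2.2
position: [0.5417, -0.051, 0.2317]
ee_rot: [-0.0, 0.706, 0.708, 0.0]
contact_force: [2.0, 0.4, 0.1]
width: 0.0856
gripper_force: 0.0
```

Emit:
{"fn": "apply_moves", "kwargs": {"steps": [-0.4,-3.9,0,0,-0.8,-7.8,0,0,-1.2,-11.7,0,0,-1.3,-13.8,0,0,-1.3,-13.8,0,0,-1.3,-13.8,0,0]}}

```text
clock: 2.7
position: [0.5296, -0.1884, 0.2313]
ee_rot: [-0.0, 0.707, 0.707, 0.0]
contact_force: [0.1, 0.1, 0.3]
width: 0.0854
gripper_force: 0.0
```

```bash
python3 look.py w3 blue:.066 yellow:.066; python3 -c "
from h import *
from rig import *
im=cv2.imread('pics/w3.png')[:,:,::-1].copy();c=calibration('wrist')
for k in('blue','yellow'):report(c,im,k,.084)"
```

```text
2.7 tcp [ 0.5296 -0.1884  0.2313] yaw 0.011974535601805099
blue px [407.  159.1] box [ 364  123   70   64 3366] P [ 0.6026 -0.1368  0.066 ] diam mm 51.3
blue px [393.5 278.1] box [ 347  217   79   90 5159] P [ 0.5986 -0.2493  0.066 ] diam mm 63.2
yellow px [233.4 149.3] box [ 207  114   71   64 3545] P [ 0.4537 -0.1287  0.066 ] diam mm 52.2
yellow px [237.3 299.1] box [ 207  235   79   92 5227] P [ 0.446  -0.2723  0.066 ] diam mm 64.3
blue px [407.  159.1] box [ 364  123   70   64 3366] P [ 0.59830581 -0.13383989  0.084     ] diam mm 48.3
blue px [393.5 278.1] box [ 347  217   79   90 5159] P [ 0.59470086 -0.23983918  0.084     ] diam mm 59.5
yellow px [233.4 149.3] box [ 207  114   71   64 3545] P [ 0.4580451  -0.12638068  0.084     ] diam mm 49.2
yellow px [237.3 299.1] box [ 207  235   79   92 5227] P [ 0.45102122 -0.26163171  0.084     ] diam mm 60.6
```

View pics/w3.png

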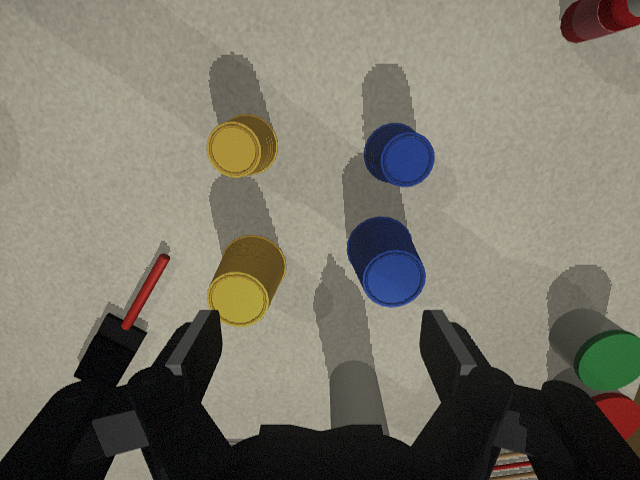

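The wrist view shows yellow middle's disc at (233,149), yellow large at (237,299), blue middle at (407,159) and blue large at (393,278). I'll centre over blue middle and measure it again.

Emit:
{"fn": "apply_moves", "kwargs": {"steps": [3.5,2.5,0,0,7.3,5.1,0,0,7.3,5.1,0,0,7.3,5.1,0,0]}}

```text
clock: 3.08
position: [0.6046, -0.1341, 0.231]
ee_rot: [-0.0, 0.705, 0.709, 0.001]
contact_force: [-0.1, 1.0, 0.6]
width: 0.0853
gripper_force: 0.0
```

```bash
python3 look.py w4 blue:.066
```

```text
3.0833 tcp [ 0.6046 -0.1341  0.231 ] yaw 0.3814854812136411
blue px [319.9 220.1] box [ 293  177   55   68 2991] P [ 0.6026 -0.1369  0.066 ] diam mm 46.1
blue px [310.7 329.9] box [ 281  263   63   93 4967] P [ 0.594  -0.2529  0.066 ] diam mm 62.5
```

Emit:
{"fn": "apply_moves", "kwargs": {"steps": [0,0.17,-3.5,0,0,0.17,-7,0,0,0.17,-10.5,0,0,0.17,-14,0,0,0.17,-17,0,0,0.17,-19.5,0,0,0.17,-20.8,0,0,0.17,-20.8,0]}}

```text
clock: 3.8
position: [0.5989, -0.1353, 0.0202]
ee_rot: [-0.004, 0.707, 0.707, -0.002]
contact_force: [-0.3, 0.9, -0.1]
width: 0.0856
gripper_force: 0.0
```

Emit:
{"fn": "apply_moves", "kwargs": {"steps": [0,0,0,0,0,0,0,0,0,0,0,0,0,0,0,0,0,0,0,0,0,0,0,0,0,0,0,0,0,0,0,0], "jaw": 255, "newtons": 25}}

```text
clock: 4.47
position: [0.604, -0.1369, 0.0253]
ee_rot: [0.001, 0.707, 0.707, 0.001]
contact_force: [-2.7, -0.1, 7.5]
width: 0.0514
gripper_force: 25.9
```

```bash
python3 look.py w5 blue:.066
```

```text
4.4667 tcp [ 0.604  -0.1369  0.0253] yaw 0.04342926043998008
blue px [320.5 368.2] box [  254   235   133   198 21330] P [ 0.6025 -0.136   0.066 ] diam mm 48.8
```

Emit:
{"fn": "apply_moves", "kwargs": {"steps": [0,0,1,0,0,0,3,0,0,0,6,0,0,2,9,0,-0.3,5,10,0,-0.6,8.5,10,0,-1,12,10,0,-1.3,15.5,10,0]}}

```text
clock: 5.18
position: [0.5899, 0.0197, 0.1247]
ee_rot: [0.001, 0.707, 0.707, 0.001]
contact_force: [-0.7, -0.1, -0.2]
width: 0.0515
gripper_force: 26.3
```

Emit:
{"fn": "apply_moves", "kwargs": {"steps": [-0.3,3.5,0,0,-0.6,7,0,0,-1,10.5,0,0,-1.4,14,0,0,-1.7,17.5,0,0,-1.9,20.5,0,0,-2,22.8,0,0,-2.05,24.1,0,0]}}

```text
clock: 5.85
position: [0.5692, 0.2626, 0.1241]
ee_rot: [-0.0, 0.706, 0.708, 0.001]
contact_force: [-0.1, -0.5, -0.6]
width: 0.0515
gripper_force: 26.3
```

Emit:
{"fn": "apply_moves", "kwargs": {"steps": [0,0,0,0,0,0,0,0,0,0,0,0]}}

```text
clock: 6.1
position: [0.5696, 0.2581, 0.1234]
ee_rot: [0.0, 0.707, 0.707, -0.0]
contact_force: [0.6, -0.4, 0.0]
width: 0.0517
gripper_force: 26.3
```

```bash
python3 look.py w6 blue:.164 yellow:.052; python3 -c "
from rig import *
s=get_state();print(s['width'],s['gripper_force'],s['contact_force'])"
```

```text
6.1 tcp [0.5696 0.2581 0.1234] yaw -0.00029442941535453454
blue px [318.9 369.8] box [  255   203   133   219 21711] P [0.5678 0.2582 0.164 ] diam mm 48.9
yellow px [713.9 168.9] box [ 612  320   28  119 2280] P [0.8059 0.3136 0.052 ] diam mm 549.2
yellow px [305.6 422.8] box [281 412  44  19 384] P [0.5566 0.1155 0.052 ] diam mm 39.9
0.05147501454410041 26.296418897287825 [ 0.08601685 -0.91342767 -0.57961867]
```

View pics/w6.png

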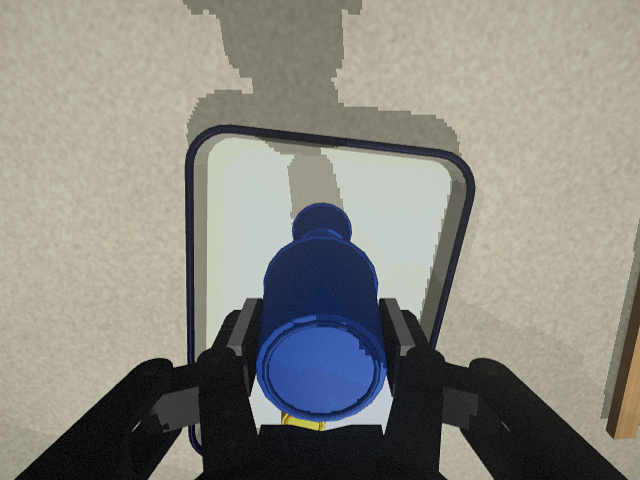

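Blue middle is held upright at (320,369), with the small cup visible right behind it at (322,228). They line up, so I'm lowering it.

Emit:
{"fn": "apply_moves", "kwargs": {"steps": [0,0.05,-2.5,0,0,0.05,-4.5,0,0,0.05,-6,0,0,0.05,-7.3,0,0,0.05,-8.3,0,0,0.05,-9,0,0,0.05,-9.4,0,0,0.05,-9.4,0]}}

```text
clock: 6.82
position: [0.5697, 0.2591, 0.0296]
ee_rot: [0.0, 0.707, 0.707, -0.0]
contact_force: [-0.6, -0.4, -0.1]
width: 0.0515
gripper_force: 26.4
```

Emit:
{"fn": "apply_moves", "kwargs": {"steps": [0,0,-0.1,0,0,0,-0.2,0,0,0,-0.2,0,0,0,-0.2,0]}}

```text
clock: 7.15
position: [0.57, 0.2596, 0.0292]
ee_rot: [0.001, 0.707, 0.707, 0.0]
contact_force: [-2.0, -2.4, 7.4]
width: 0.0515
gripper_force: 27.2
```

```bash
python3 look.py w7 blue:.07
```

```text
7.15 tcp [0.57   0.2596 0.0292] yaw 0.04585061400581899
blue px [127.5 275.4] box [ 104  153   26  226 2473] P [0.5069 0.2964 0.07  ] diam mm 91.5
blue px [318.3 370.7] box [  255   235   133   187 20025] P [0.5679 0.2594 0.07  ] diam mm 48.9
```

Emit:
{"fn": "apply_moves", "kwargs": {"steps": [0,0,0,0,0,0,0,0,0,0,0,0,0,0,0,0,0,0,0,0,0,0,0,0], "jaw": 0}}

```text
clock: 7.7
position: [0.5695, 0.2601, 0.0271]
ee_rot: [-0.0, 0.707, 0.707, -0.0]
contact_force: [-0.4, 0.2, 0.1]
width: 0.0854
gripper_force: 0.0
```

Emit:
{"fn": "apply_moves", "kwargs": {"steps": [0,0,2,0,0,0,5,0,0,0,9,0,0,0,13,0,0,0,17,0,0,0,20.3,0,0,0,20.3,0,0,0,20.3,0]}}

```text
clock: 8.37
position: [0.5708, 0.2605, 0.2331]
ee_rot: [0.001, 0.707, 0.707, 0.003]
contact_force: [-0.5, 0.4, -0.2]
width: 0.0855
gripper_force: 0.0
```

```bash
python3 look.py w8 blue:.07 yellow:.052
```

```text
8.3667 tcp [0.5708 0.2605 0.2331] yaw 0.0367164644688331
blue px [318.8 218.3] box [ 291  176   56   67 3028] P [0.5687 0.26   0.07  ] diam mm 46.3
yellow px [563.8 251.8] box [ 540  146   47  218 4289] P [0.8118 0.2205 0.052 ] diam mm 287.7
yellow px [305.5 343.6] box [ 288  305   38   52 1615] P [0.5542 0.1141 0.052 ] diam mm 35.3
yellow px [606.1 428.6] box [ 611  338   29  119 1854] P [ 0.9147 -0.0073  0.052 ] diam mm 35.7
```

View pics/w8.png

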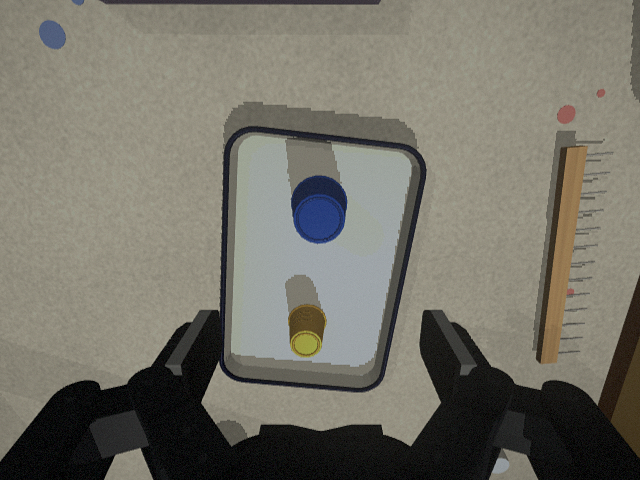

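Blue middle stands squarely over the small cup, with its disc at (319,218). Next is blue large.

Emit:
{"fn": "apply_moves", "kwargs": {"steps": [0.2,-3.9,0,0,0.4,-7.8,0,0,0.6,-11.7,0,0,0.8,-15.6,0,0,1,-19.5,0,0,1.2,-23.4,0,0,1.4,-27.3,0,0,1.6,-31.2,0,0]}}

```text
clock: 9.08
position: [0.5841, -0.0536, 0.2279]
ee_rot: [-0.002, 0.707, 0.707, -0.001]
contact_force: [1.3, -0.0, -1.3]
width: 0.0851
gripper_force: 0.0
```

Emit:
{"fn": "apply_moves", "kwargs": {"steps": [0.2,-3.9,0,0,0.4,-7.8,0,0,0.6,-11.7,0,0,0.8,-15.6,0,0,0.9,-18,0,0,0.96,-18.9,0,0,0.96,-18.9,0,0,0.96,-18.9,0,0]}}

```text
clock: 9.75
position: [0.5945, -0.24, 0.2286]
ee_rot: [-0.002, 0.707, 0.707, 0.0]
contact_force: [-0.0, -0.1, 0.6]
width: 0.0853
gripper_force: 0.0
```

```bash
python3 look.py w9 blue:.084
```

```text
9.75 tcp [ 0.5945 -0.24    0.2286] yaw 0.0013130890685263384
blue px [322.7 224.8] box [ 289  170   68   87 4956] P [ 0.5945 -0.2409  0.084 ] diam mm 57.2
```

Emit:
{"fn": "apply_moves", "kwargs": {"steps": [0.1,0.05,-3.5,0,0.1,0.05,-7,0,0.1,0.05,-10.5,0,0.1,0.05,-13.5,0,0.1,0.05,-16,0,0.1,0.05,-18.2,0,0.1,0.05,-19.2,0,0.1,0.05,-19.2,0]}}

```text
clock: 10.47
position: [0.5944, -0.2376, 0.0358]
ee_rot: [-0.003, 0.706, 0.708, -0.001]
contact_force: [-0.1, -0.7, 0.3]
width: 0.085
gripper_force: 0.0
```

Emit:
{"fn": "apply_moves", "kwargs": {"steps": [0,0,0,0,0,0,0,0,0,0,0,0,0,0,0,0,0,0,0,0,0,0,0,0,0,0,0,0,0,0,0,0], "jaw": 255, "newtons": 25}}

```text
clock: 11.13
position: [0.5979, -0.2409, 0.0403]
ee_rot: [0.002, 0.707, 0.707, 0.001]
contact_force: [2.0, 2.6, 6.3]
width: 0.0621
gripper_force: 27.6
```

```bash
python3 look.py w10 blue:.084
```

```text
11.1333 tcp [ 0.5979 -0.2409  0.0403] yaw 0.011069002805484219
blue px [312.8 377.4] box [  238   215   167   219 28606] P [ 0.5937 -0.2414  0.084 ] diam mm 57.9
```

Emit:
{"fn": "apply_moves", "kwargs": {"steps": [0,0,1,0,0,0,3,0,0,0,6,0,0,0,9.5,0,-0.2,2,12,0,-0.4,5,12,0,-0.6,8.5,12,0,-0.8,12,12,0]}}

```text
clock: 11.85
position: [0.5876, -0.1202, 0.1596]
ee_rot: [0.001, 0.708, 0.707, 0.0]
contact_force: [0.4, 1.2, -0.5]
width: 0.0622
gripper_force: 27.6
```

Emit:
{"fn": "apply_moves", "kwargs": {"steps": [-0.2,3.5,0,0,-0.4,7,0,0,-0.6,10.5,0,0,-0.8,14,0,0,-1,17.5,0,0,-1.2,21,0,0,-1.3,24.5,0,0,-1.4,28,0,0]}}

```text
clock: 12.52
position: [0.5734, 0.1606, 0.1588]
ee_rot: [0.0, 0.707, 0.707, -0.0]
contact_force: [0.0, -0.9, -0.3]
width: 0.0627
gripper_force: 27.6
```

Emit:
{"fn": "apply_moves", "kwargs": {"steps": [-0.2,3.5,0,0,-0.3,6.5,0,0,-0.4,8.7,0,0,-0.4,10.05,0,0,-0.4,10.05,0,0,-0.4,10.05,0,0,-0.4,10.05,0,0]}}

```text
clock: 13.1
position: [0.5701, 0.2585, 0.1583]
ee_rot: [0.0, 0.707, 0.707, -0.001]
contact_force: [0.3, 0.2, -0.4]
width: 0.0624
gripper_force: 27.6
```

```bash
python3 look.py w11 blue:.204; python3 -c "
import cv2
im=cv2.imread('pics/w11.png');cv2.imwrite('pics/w11c.png',cv2.resize(im[120:480,180:460],None,fx=1.6,fy=1.6))"
```

```text
13.1 tcp [0.5701 0.2585 0.1583] yaw -0.0049771607538139475
blue px [312.9 375.2] box [  238   186   168   252 30528] P [0.5663 0.2606 0.204 ] diam mm 55.8
```

View pics/w11c.png

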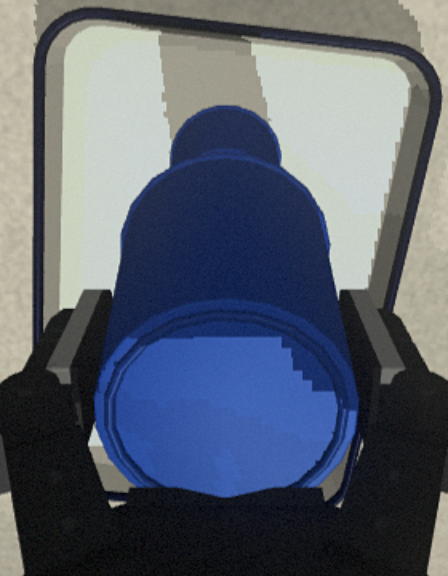

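Blue large is held straight over the nest at (225,410) in the crop. A shadow on the disc biased its measured x, so I'll trust the commanded x when lowering.

Emit:
{"fn": "apply_moves", "kwargs": {"steps": [0,0.05,-2.5,0,0,0.05,-5,0,0,0.05,-7,0,0,0.05,-8.7,0,0,0.05,-10,0,0,0.05,-11,0,0,0.05,-11.4,0,0,0.05,-11.4,0]}}

```text
clock: 13.82
position: [0.5699, 0.2591, 0.0446]
ee_rot: [-0.0, 0.707, 0.707, -0.001]
contact_force: [-1.5, -0.5, 1.8]
width: 0.0623
gripper_force: 27.7
```

Emit:
{"fn": "apply_moves", "kwargs": {"steps": [0,0,-0.1,0,0,0,-0.2,0,0,0,-0.2,0,0,0,-0.2,0]}}

```text
clock: 14.15
position: [0.5704, 0.2595, 0.0442]
ee_rot: [0.001, 0.707, 0.707, 0.0]
contact_force: [-3.0, -2.2, 8.2]
width: 0.0623
gripper_force: 28.5
```

Touched down at the expected height (0.044). Releasing and going up.

Emit:
{"fn": "apply_moves", "kwargs": {"steps": [0,0,0,0,0,0,0,0,0,0,0,0,0,0,0,0,0,0,0,0,0,0,0,0], "jaw": 0}}

```text
clock: 14.65
position: [0.5702, 0.2605, 0.0421]
ee_rot: [-0.0, 0.707, 0.707, -0.0]
contact_force: [-0.7, 0.3, -0.3]
width: 0.0853
gripper_force: 0.0
```

Emit:
{"fn": "apply_moves", "kwargs": {"steps": [0,0,2,0,0,0,5,0,0,0,9,0,0,0,13,0,0,0,17,0,0,0,18.9,0,0,0,18.9,0,0,0,18.9,0]}}

```text
clock: 15.32
position: [0.5706, 0.2607, 0.2326]
ee_rot: [0.001, 0.707, 0.707, 0.001]
contact_force: [-1.0, 0.5, -0.6]
width: 0.0851
gripper_force: 0.0
```

```bash
python3 look.py w12 blue:.088
```

```text
15.3167 tcp [0.5706 0.2607 0.2326] yaw 0.040835639759791084
blue px [319.9 225.1] box [ 286  170   69   88 4968] P [0.5691 0.2592 0.088 ] diam mm 57.2
```

Emit:
{"fn": "apply_moves", "kwargs": {"steps": [-0.4,-3.7,0,0,-0.8,-7.4,0,0,-1.2,-11,0,0,-1.5,-13.6,0,0,-1.5,-14.6,0,0,-1.5,-14.6,0,0,-1.5,-14.6,0,0]}}

```text
clock: 15.95
position: [0.5548, 0.1149, 0.23]
ee_rot: [-0.001, 0.707, 0.707, -0.0]
contact_force: [-0.3, -1.0, 0.7]
width: 0.0856
gripper_force: 0.0
```

```bash
python3 look.py w13 yellow:.052 blue:.088
```

```text
15.95 tcp [0.5548 0.1149 0.23  ] yaw -0.032396443495982676
yellow px [615.4 129.6] box [ 583    0   57  255 5715] P [0.81   0.1903 0.052 ] diam mm 382.7
yellow px [323.6 207.8] box [ 301  182   43   50 1677] P [0.5559 0.1204 0.052 ] diam mm 46.9
yellow px [233.8 425.2] box [ 214  367   54   75 2962] P [ 0.4503 -0.1434  0.052 ] diam mm 54.5
yellow px [613.7 431. ] box [ 618  369   22   88 1088] P [ 0.9009 -0.151   0.052 ] diam mm 34.6
blue px [342.8  30.1] box [ 299    0   85   95 6691] P [0.569 0.259 0.088] diam mm 65.3
```

```bash
python3 - <<'E'
from h import *
from rig import *
c=calibration("wrist");im=cv2.imread("pics/w13.png")[:,:,::-1].copy()
hsv=cv2.cvtColor(im,cv2.COLOR_RGB2HSV)
m=cv2.inRange(hsv,*LOOSE["yellow"]);roi=np.zeros_like(m);roi[175:240,290:350]=1
v=hsv[:,:,2][(m>0)&(roi>0)];print(np.percentile(v,[5,25,40,50,60,75,95]))
for t in range(90,210,15):
    b=((m>0)&(roi>0)&(hsv[:,:,2]>t)).astype(np.uint8)
    cn,_=cv2.findContours(b,0,1)
    if not cn: continue
    k=cv2.convexHull(max(cn,key=cv2.contourArea))
    if len(k)<5: continue
    (u,w),ab,_=cv2.fitEllipse(k);p=plane(c,u,w,.052);print(t,np.round((u,w),1),np.round(np.array(ab)*np.linalg.norm(p-c["xyz"])/c["fx"]*1000,1),np.round(p,4))
E
```

```text
[ 81.   92.  120.2 139.  147.  154.  157. ]
90 [321.6 206.3] [40.8 46.7] [0.5544 0.1224 0.052 ]
105 [321.7 206.3] [40.7 46.7] [0.5544 0.1224 0.052 ]
120 [323.6 207.8] [35.9 46.9] [0.5562 0.121  0.052 ]
135 [321.8 214.3] [32.6 34.2] [0.5545 0.1147 0.052 ]
150 [321.7 214.1] [23.4 24.1] [0.5544 0.1149 0.052 ]
```

Emit:
{"fn": "apply_moves", "kwargs": {"steps": [-1.5,-3.6,0,0,-3,-7.2,0,0,-4.5,-10.8,0,0,-6,-14.4,0,0,-7.5,-18,0,0,-9,-21.6,0,0,-10.1,-24.3,0,0,-10.1,-24.3,0,0]}}

```text
clock: 16.67
position: [0.4532, -0.1315, 0.2311]
ee_rot: [0.0, 0.708, 0.706, -0.001]
contact_force: [-0.7, -0.2, 0.6]
width: 0.0851
gripper_force: 0.0
```

Emit:
{"fn": "apply_moves", "kwargs": {"steps": [0,0,0,0,0,0,0,0]}}

```text
clock: 16.83
position: [0.4549, -0.1272, 0.2311]
ee_rot: [-0.0, 0.707, 0.708, 0.001]
contact_force: [0.3, -0.3, 1.1]
width: 0.0854
gripper_force: 0.0
```

```bash
sed -i 's/^        b=((l==i)/        if col=="yellow": t=max(t,135)\n        b=((l==i)/' h.py; python3 look.py w14 yellow:.066
```

```text
16.8333 tcp [ 0.4549 -0.1272  0.2311] yaw 0.08767208664861194
yellow px [320.9 218.8] box [ 293  176   56   68 3068] P [ 0.4539 -0.1288  0.066 ] diam mm 46.0
yellow px [317.6 354.8] box [ 288  285   61   95 5001] P [ 0.4508 -0.2763  0.066 ] diam mm 63.6
```

Emit:
{"fn": "apply_moves", "kwargs": {"steps": [0.1,0,-3.5,0,0.1,0,-7,0,0.1,0,-10.5,0,0.1,0,-14,0,0.1,0,-17,0,0.1,0,-19.5,0,0.1,0,-20.8,0,0.1,0,-20.8,0]}}

```text
clock: 17.55
position: [0.4536, -0.1258, 0.0204]
ee_rot: [-0.003, 0.706, 0.708, -0.001]
contact_force: [0.2, -0.3, -0.1]
width: 0.0853
gripper_force: 0.0
```

Emit:
{"fn": "apply_moves", "kwargs": {"steps": [0,0,0,0,0,0,0,0,0,0,0,0,0,0,0,0,0,0,0,0,0,0,0,0,0,0,0,0,0,0,0,0], "jaw": 255, "newtons": 25}}

```text
clock: 18.22
position: [0.4571, -0.1289, 0.0247]
ee_rot: [0.002, 0.707, 0.707, 0.001]
contact_force: [2.5, 2.0, 6.1]
width: 0.0518
gripper_force: 26.1
```

```bash
python3 look.py w15 yellow:.066
```

```text
18.2167 tcp [ 0.4571 -0.1289  0.0247] yaw -0.012621374890576659
yellow px [318.3 372.3] box [  255   235   133   190 20495] P [ 0.4548 -0.1293  0.066 ] diam mm 48.4
```

Emit:
{"fn": "apply_moves", "kwargs": {"steps": [0,0,1,0,0,0,3,0,0,0,6,0,0.4,1,9,0,1.8,4.4,10,0,3.2,7.8,10,0,4.6,11.2,10,0,6,14.6,10,0]}}

```text
clock: 18.93
position: [0.5151, 0.0185, 0.124]
ee_rot: [0.0, 0.707, 0.707, -0.0]
contact_force: [0.3, -0.2, -0.4]
width: 0.0513
gripper_force: 26.3
```

Emit:
{"fn": "apply_moves", "kwargs": {"steps": [1.4,3.4,0,0,2.6,6.4,0,0,3.5,8.6,0,0,4,9.75,0,0,4,9.75,0,0,4,9.75,0,0,4,9.75,0,0]}}

```text
clock: 19.52
position: [0.5542, 0.1135, 0.1231]
ee_rot: [-0.0, 0.707, 0.707, -0.001]
contact_force: [-0.5, -0.4, 0.3]
width: 0.0513
gripper_force: 26.3
```

```bash
python3 look.py w16 yellow:.166
```

```text
19.5167 tcp [0.5542 0.1135 0.1231] yaw -0.005589229558998153
yellow px [320.2 369.7] box [  255   204   133   220 21974] P [0.5528 0.1156 0.166 ] diam mm 48.1
```

View pics/w16.png

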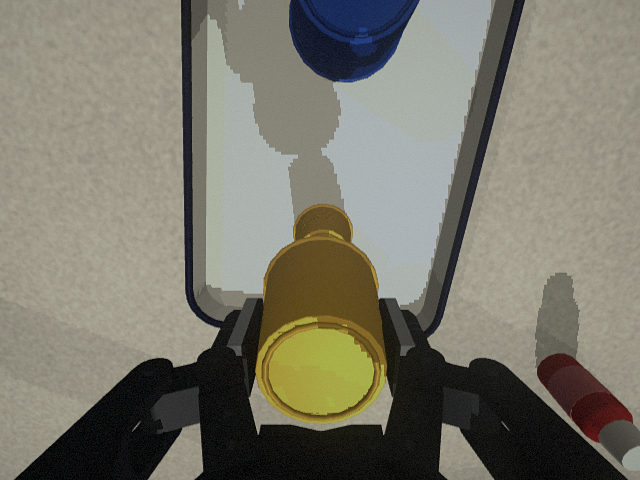

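Yellow middle is held at (320,370), in line with the small cup at (322,222). Lowering it.

Emit:
{"fn": "apply_moves", "kwargs": {"steps": [0,0,-2.5,0,0,0,-4.5,0,0,0,-6,0,0,0,-7.3,0,0,0,-8.3,0,0,0,-9,0,0,0,-9.4,0,0,0,-9.4,0]}}

```text
clock: 20.23
position: [0.555, 0.1144, 0.0292]
ee_rot: [-0.0, 0.707, 0.707, -0.0]
contact_force: [-0.5, -0.5, 0.7]
width: 0.0514
gripper_force: 26.3
```

Emit:
{"fn": "apply_moves", "kwargs": {"steps": [0,0,-0.1,0,0,0,-0.2,0,0,0,-0.2,0,0,0,-0.2,0]}}

```text
clock: 20.57
position: [0.5557, 0.1148, 0.0287]
ee_rot: [0.001, 0.707, 0.707, 0.0]
contact_force: [-1.4, -1.2, 5.4]
width: 0.0515
gripper_force: 27.0
```

Emit:
{"fn": "apply_moves", "kwargs": {"steps": [0,0,0,0,0,0,0,0,0,0,0,0,0,0,0,0,0,0,0,0,0,0,0,0], "jaw": 0}}

```text
clock: 21.07
position: [0.5552, 0.1151, 0.0272]
ee_rot: [-0.0, 0.707, 0.707, -0.0]
contact_force: [-0.1, -0.2, -0.3]
width: 0.0852
gripper_force: 0.0
```

Emit:
{"fn": "apply_moves", "kwargs": {"steps": [0,0,2,0,0,0,5,0,0,0,9,0,0,0,13,0,0,0,17,0,0,0,20.4,0,0,0,20.4,0,0,0,20.4,0]}}

```text
clock: 21.73
position: [0.5565, 0.1152, 0.2339]
ee_rot: [0.002, 0.707, 0.707, 0.002]
contact_force: [-0.0, -0.5, -0.2]
width: 0.0849
gripper_force: 0.0
```

```bash
python3 look.py w17 yellow:.07
```

```text
21.7333 tcp [0.5565 0.1152 0.2339] yaw 0.040098949575997335Traceback (most recent call last):
  File "look.py", line 11, in <module>
    col,z=a.split(":"); report(c,im,col,float(z))
                        ~~~~~~^^^^^^^^^^^^^^^^^^^
  File "h.py", line 36, in report
    for e,s,t in discs(c,im,col):
                 ~~~~~^^^^^^^^^^
  File "h.py", line 32, in discs
    cn,_=cv2.findContours(b,cv2.RETR_EXTERNAL,cv2.CHAIN_APPROX_NONE); k=max(cn,key=cv2.contourArea)
                                                                        ~~~^^^^^^^^^^^^^^^^^^^^^^^^
ValueError: max() iterable argument is empty
```

Emit:
{"fn": "apply_moves", "kwargs": {"steps": [-1,-3.8,0,0,-2,-7.6,0,0,-3,-11.4,0,0,-4,-15.2,0,0,-5,-19,0,0,-6,-22.8,0,0,-7,-26.6,0,0,-8,-30.4,0,0]}}

```text
clock: 22.45
position: [0.4732, -0.19, 0.2291]
ee_rot: [-0.002, 0.707, 0.707, -0.0]
contact_force: [0.3, 0.1, 0.1]
width: 0.0854
gripper_force: 0.0
```

Emit:
{"fn": "apply_moves", "kwargs": {"steps": [-1,-3.5,0,0,-2,-6,0,0,-2.3,-7.2,0,0,-2.3,-7.2,0,0,-2.3,-7.2,0,0,-2.3,-7.2,0,0]}}

```text
clock: 22.95
position: [0.4523, -0.2593, 0.2305]
ee_rot: [-0.001, 0.707, 0.708, 0.0]
contact_force: [0.3, 0.0, -0.1]
width: 0.0855
gripper_force: 0.0
```

```bash
python3 look.py w18 yellow:.084
```

```text
22.95 tcp [ 0.4523 -0.2593  0.2305] yaw 0.08386161159893923
yellow px [320.8 226.5] box [ 287  171   69   88 4988] P [ 0.4509 -0.2624  0.084 ] diam mm 57.4
```

```bash
sed -i 's/^        cn,_=cv2.find.*CHAIN_APPROX_NONE); k=/        cn,_=cv2.findContours(b,cv2.RETR_EXTERNAL,cv2.CHAIN_APPROX_NONE)\n        if not cn: continue\n        k=/' h.py; python3 - <<'E'
from h import *
from rig import *
c=calibration("wrist");c["xyz"]=c["xyz"]+np.array([.5565,.1152,.2339])-get_state()["position"]
report(c,cv2.imread("pics/w17.png")[:,:,::-1].copy(),"yellow",.07)
E
python3 look.py w19 yellow:.084
```

```text
yellow px [608.7 124.3] box [ 575    0   65  253 5985] P [0.7942368  0.19591487 0.07      ] diam mm 342.2
yellow px [318.7 217.9] box [ 291  175   56   68 3055] P [0.55335624 0.11485927 0.07      ] diam mm 46.4
23.0 tcp [ 0.4524 -0.2592  0.2308] yaw 0.1241243736594754
yellow px [320.4 226.3] box [ 287  171   68   88 4973] P [ 0.4509 -0.2624  0.084 ] diam mm 57.4
```

View pics/w17.png

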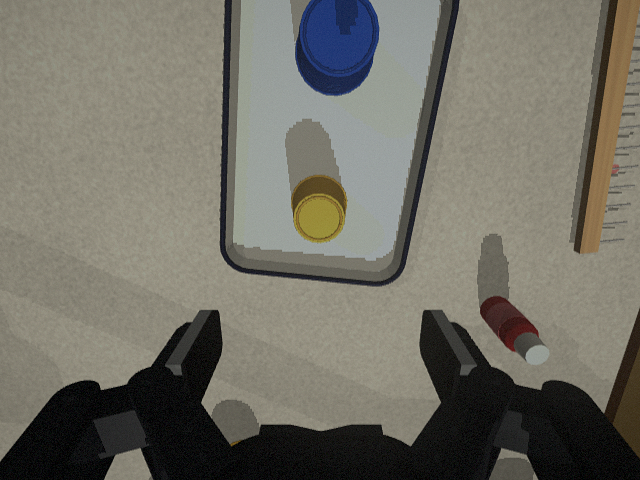

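Yellow middle is nested at (319,218) and clear of the rest. Now grasping yellow large.

Emit:
{"fn": "apply_moves", "kwargs": {"steps": [0,-0.1,-3.5,0,0,-0.1,-7,0,0,-0.1,-10.5,0,0,-0.1,-13.5,0,0,-0.1,-16,0,0,-0.1,-18.2,0,0,-0.1,-19.3,0,0,-0.1,-19.3,0]}}

```text
clock: 23.72
position: [0.4509, -0.2593, 0.0358]
ee_rot: [-0.003, 0.706, 0.708, -0.0]
contact_force: [-0.4, 0.5, -0.8]
width: 0.0854
gripper_force: 0.0
```

Emit:
{"fn": "apply_moves", "kwargs": {"steps": [0,0,0,0,0,0,0,0,0,0,0,0,0,0,0,0,0,0,0,0,0,0,0,0,0,0,0,0,0,0,0,0], "jaw": 255, "newtons": 25}}

```text
clock: 24.38
position: [0.4535, -0.2625, 0.0395]
ee_rot: [0.002, 0.707, 0.707, 0.001]
contact_force: [1.2, 1.8, 6.8]
width: 0.0629
gripper_force: 27.7
```

```bash
python3 look.py w20 yellow:.084
```

```text
24.3833 tcp [ 0.4535 -0.2625  0.0395] yaw 0.00671509115274646
yellow px [320.7 373.2] box [  238   215   167   216 28933] P [ 0.4521 -0.2606  0.084 ] diam mm 61.7
```

Emit:
{"fn": "apply_moves", "kwargs": {"steps": [0,0,1,0,0,0,3,0,0,0,6,0,0,0,9.5,0,0.5,1.9,12,0,1.4,5.2,12,0,2.3,8.5,12,0,3.2,11.8,12,0]}}

```text
clock: 25.1
position: [0.4837, -0.1433, 0.1594]
ee_rot: [0.0, 0.707, 0.707, -0.0]
contact_force: [0.5, 1.1, -0.2]
width: 0.0627
gripper_force: 27.7
```

Emit:
{"fn": "apply_moves", "kwargs": {"steps": [0.9,3.3,0,0,1.8,6.6,0,0,2.7,9.9,0,0,3.6,13.2,0,0,4.5,16.5,0,0,5.4,19.8,0,0,6.2,22.8,0,0,6.7,24.8,0,0]}}

```text
clock: 25.77
position: [0.551, 0.1064, 0.1585]
ee_rot: [-0.0, 0.706, 0.708, -0.0]
contact_force: [0.4, 0.4, 0.5]
width: 0.0626
gripper_force: 27.7
```

Emit:
{"fn": "apply_moves", "kwargs": {"steps": [0.35,1.1,0,0,0.35,1.1,0,0,0.35,1.1,0,0,0.35,1.1,0,0,0.35,1.1,0,0]}}

```text
clock: 26.18
position: [0.5542, 0.1135, 0.1583]
ee_rot: [0.0, 0.707, 0.707, -0.0]
contact_force: [-0.5, 0.9, -0.8]
width: 0.0628
gripper_force: 27.7
```

```bash
python3 look.py w21 yellow:.204
```

```text
26.1833 tcp [0.5542 0.1135 0.1583] yaw -0.05254791291156713
yellow px [312.3 377.6] box [  237   186   168   245 30567] P [0.5501 0.1145 0.204 ] diam mm 56.9
```

View pics/w21.png

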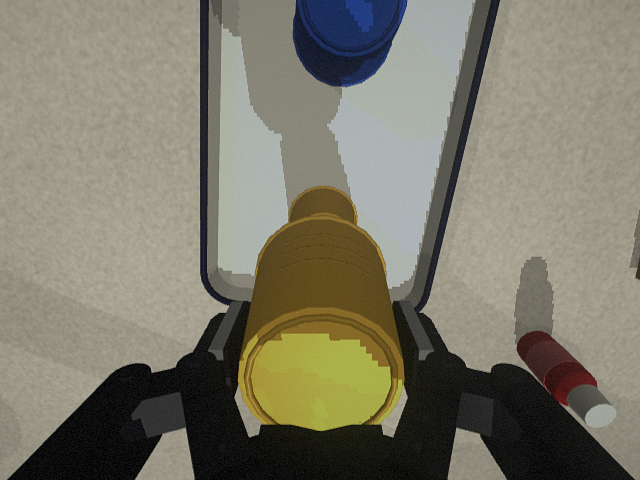

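Yellow large is held at (320,370), in line with the middle cup at (322,205). The blue nest is clear of the fingers. Lowering it.

Emit:
{"fn": "apply_moves", "kwargs": {"steps": [0,0,-2.5,0,0,0,-5,0,0,0,-7,0,0,0,-8.7,0,0,0,-10,0,0,0,-11,0,0,0,-11.4,0,0,0,-11.4,0]}}

```text
clock: 26.9
position: [0.5543, 0.1143, 0.0441]
ee_rot: [-0.0, 0.707, 0.707, -0.0]
contact_force: [-0.7, 0.4, 0.4]
width: 0.0627
gripper_force: 27.7
```

Emit:
{"fn": "apply_moves", "kwargs": {"steps": [0,0,-0.1,0,0,0,-0.2,0,0,0,-0.2,0,0,0,-0.2,0]}}

```text
clock: 27.23
position: [0.5553, 0.1148, 0.0436]
ee_rot: [0.001, 0.707, 0.707, 0.001]
contact_force: [-1.5, -0.6, 4.6]
width: 0.0628
gripper_force: 28.3
```

Emit:
{"fn": "apply_moves", "kwargs": {"steps": [0,0,0,0,0,0,0,0,0,0,0,0,0,0,0,0,0,0,0,0,0,0,0,0], "jaw": 0}}

```text
clock: 27.73
position: [0.5546, 0.115, 0.0421]
ee_rot: [-0.0, 0.707, 0.707, -0.0]
contact_force: [-0.4, -0.2, -0.9]
width: 0.0852
gripper_force: 0.0
```

Emit:
{"fn": "apply_moves", "kwargs": {"steps": [0,0,2,0,0,0,5,0,0,0,9,0,0,0,13,0,0,0,17,0,0,0,18.9,0,0,0,18.9,0,0,0,18.9,0]}}

```text
clock: 28.4
position: [0.5552, 0.1151, 0.2325]
ee_rot: [0.001, 0.707, 0.707, 0.001]
contact_force: [-0.1, 0.2, 0.3]
width: 0.0856
gripper_force: 0.0
```

```bash
python3 look.py w22 yellow:.088 blue:.088; python3 -c "
from rig import *
import cv2
cv2.imwrite('pics/s1.png',get_image('scene')[:,:,::-1])"
```

```text
28.4 tcp [0.5552 0.1151 0.2325] yaw 0.03685252902581072
yellow px [613.5 117.5] box [ 580    0   60  254 6039] P [0.7813 0.2005 0.088 ] diam mm 357.2
yellow px [320.2 224.2] box [ 286  169   69   88 5020] P [0.5539 0.1142 0.088 ] diam mm 57.2
blue px [341.4  31.2] box [ 297    0   85   95 6638] P [0.5691 0.2589 0.088 ] diam mm 63.7
```

View pics/s1.png

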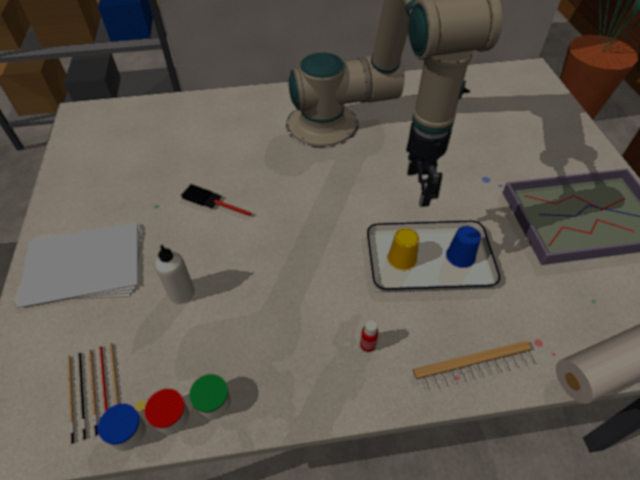

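The scene view shows both large cups standing upright on the tray, at (404,248) and (464,247). The bystanders are untouched, and both nests measure within 1 mm of where they should be.

```bash
python3 -c "
from rig import *
print(sign_off())"
```

```text
the job is handed in; nothing more can be done
None
```

Both nests are built on the tray, the middle and large cups set down over the small one in each colour, with nothing else touched; I handed the job in at about 28 s, and no verdict came back.

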